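Feel out the heavy side of a loaded tumbler

ROBOT

A 6-joint arm with a two-finger parallel gripper is mounted at the origin on the work surface. World frame = base frame: x ahead of the robot, y to its left, z up, the work surface at z = 0. Lengths are in m, angles in rad, forces in N, time in s.
With the tool pointing down it reaches from about 0.35 to 0.975 m from the base axis. Payload 4.9 kg.
Tool frame: the origin (TCP) lies between the finger pads, 19 mm behind the fingertips; this is the grasp point; z points along the fingers, y is the line along which they close (so a half turn about z gives the same grasp; the last joint's range is limited). The gripper opens to 85 mm and grips with 20 to 120 N. Pads are 22 mm wide; open, the fingers measure 114 mm over their backs; the gripper's body (76 mm by 85 mm) begins 54 mm behind the grasp point. The pads swing forward as they close: fully open they stand 13 mm farther back than shut.
Start: joints at [-1.274, 0.053, 1.613, -0, 1.476, -0.119], TCP at [0.252, -0.572, 0.25] pointing down, gripper open.
Joint ranges: [-3.01, 3.01], [-1.01, 2.22], [0.06, 2.58], [-1.02, 4.17], [0.09, 2.62], [-3.14, 3.14]. Speed limits (rad/s): [2.57, 2.57, 3.14, 3.14, 3.14, 3.14].

INTERFACE

Orientations are given as a rotation vector (axis times angle).
In Python, from station import ctrl, optics gives the robot as it stands.
- The arm moves only by the shell command python3 -m handwheel 'ROWS' [OPENING] [FORCE]. ROWS is JSON, a list of rows, each an object of numbers: "tx", "ty", "tz": the shift along the tool's x, y, z in mm; "roll": the turn about the tool's z in rad. A call has 1 to 12 rows; each row shifts and turns the commanded pose from where the row before left it, along the tool's axes as they then stand; what a row does not reach is not made up. A row lasts 1/12 s, in which the tool goes at most 41.7 mm and 7.16 degrees, less where a joint would pass 70% of its speed; a pose out of reach is approached as far as the arm can. A call with a gripper value outside its range is refused whole. OPENING is the finger opening in mm, from 0 to 85.4, set as the call begins (- or left out, the last holds). The fingers move at their own pace and stop on an object; FORCE is the grip in N (left out, the last holds). Time passes only in rows, so rows that do not move let the fingers close. It gives the time, the measured TCP pose, the force, the opening and the grip force at its end, in the units of the state.
- ctrl.get_obs(): the state, without advancing time (a new reading comes with each control period).
- optics.get_image(name): name is "side" or "top"; returns (picture, depth): 400x640x3 uint8, red, green, blue; 400x640 float32, m along the optical axis (not along the pixel's ray), 0 where there is no reading.
- optics.camera_params(name): a dict with "mtx" (3x3 intrinsics, pixels), "extrinsics" (4x4, takes a point from camera to world coordinates). Camera axes: x right, y down, z forward; pixel columns grow to the right and rows downward; lengths in m; the calibration is good to about 2 mm. A picture is of the moment at which its call begins. camera_params takes no time and is no camera call.
- ctrl.finish_job(): hands the job in; it is judged then, once.
The state is a dict: "t": time; "q": joint angles; "dq": joint speeds; "effort": joint torques, N m; "tool_pos": TCP position; "tool_rot": TCP orientation; "contact_force": force on the tool from outside, world axes, zero at the start; "wrist_torque": the same for the moment, N m; "opening": finger opening in m; "grip_force": force on a finger pad.
Only numpy, scipy, OpenCV 4.12 (cv2) and the standard library are available. Lean on these libraries where they do the work, as an engineer would, in place of code of your own. Each camera call takes 0.05 s, during which the arm holds its last target. There are 200 camera calls.

TASK

The bench tumbler has just been loaded: push its blue cover fully shut, then take the red crank handle and turn it round, about half a turn from where it stood or more, feeling from the force on the handle on which side of the hidden drum the heavy load sits. Bring the heavy side to the bottom and finish still gripping the handle, holding the drum at rest with its heavy side straight down. Leave the glassware and the other loose things on the bench where they are.

Things in the scene. Friction and masses are not known exactly. Their poses are not given: they have to be found in the camera images.
- tumbler: The bench tumbler, a fixed cream box 170 (x) x 200 (y) x 175 mm (z) with a blue cover hinged on top and a crank on its -y side. Origin: centre of its underside, on the bench. x points away from the side where the cover opens (the hinge is at +x), y along the drum's axis away from the crank, z up. It never moves in a run, but it stands elsewhere and turned differently each time.
- cover (a joint): Angle of the cover in rad: 0 shut, flat on the box; it starts half open (0.6 to 1.0) and stays where it is left (stiff hinge, about 3 N at the tab). The hinge axis runs along the tumbler's y at x = +85 mm, z = 175 mm of its frame. The cover is a plate 170 x 200 x 6 mm and can be pushed down from above.
- cover_tab (a point): Top face of the black tab (25 x 60 mm) in the middle of the cover's free edge, 180 mm from the hinge axis and 6 mm above the plate's underside; with the cover shut it is at x = -95 mm, y = 0, z = 181 mm of the tumbler.
- crank (a joint): Angle of crank and drum in rad, no stops: 0 with the handle straight up; it starts within 0.85 of that. The handle's centre is at x = -60 sin(q), y = -170, z = 110 + 60 cos(q) mm in the tumbler's frame. The shaft turns stiffly (friction about 0.48 N m, 8 N at the handle) and stays where it is left. Which angle is right must be felt: it differs each time and cannot be seen.
- handle (a point): Middle of the red handle, a round grip 20 mm thick and 70 mm long, along the tumbler's y, 60 mm off the shaft axis, 70 mm out from the box's side. It spins freely on its pin: pinched from above across its diameter it can be led round the whole circle with the tool pointing down. The crank arm (10 mm thick, 20 to 30 mm off the box's side) lies between it and the box.
- shaft (a point): Fixed point on the shaft axis, 110 mm above the bench, 65 mm out from the box's crank side. Crank and drum are balanced; a hidden load of 0.85 to 1.05 kg fixed in the drum 45 mm off this axis adds a pull of 6 to 8 N at most along the handle's path: turning is hardest when the heavy side is level with the axis and rising, easiest when level and falling; friction resists both ways alike.
- amber_bottle: Amber bottle, 64 mm wide, 150 mm tall, white cap. A loose bystander; do not disturb. Origin: centre of its underside.
- sample_jar1: White jar with a blue cap, 54 mm wide, 70 mm tall. A loose bystander; do not disturb. Origin: centre of its underside.
- sample_jar2: White jar with a blue cap, 54 mm wide, 70 mm tall. A loose bystander; do not disturb. Origin: centre of its underside.
- beaker: Glass beaker, 72 mm wide, 95 mm tall. A loose bystander; do not disturb. Origin: centre of its underside.
- flask: Conical glass flask, 76 mm wide, 120 mm tall. A loose bystander; do not disturb. Origin: centre of its underside.
- scoop: Steel scoop, spoon-shaped, 200 mm long, lying flat. A loose bystander; do not disturb. Origin: centre of its underside.

How it is judged:
On the way, in this order (a step that is already met when the one before it is completed fails the run):
1. the cover is shut (value of joint cover below 0.05 rad), for 0.2 s.
2. the crank, moved by the fingers, has been turned nearly half way round from its start or farther (handle more than 112 mm from where it was) (distance of handle from where it was at the start of the episode above 0.112 m and contact force between the fingers and crank above 0.5 N), for 0.1 s.
At the end, for the whole second after the job is handed in: The cover is shut (under 0.05 rad), the drum stands still (under 0.05 rad/s) with its heavy side within 0.45 rad (26 degrees) of straight down, and the fingers still hold the crank handle (more than 3 N) (value of joint cover below 0.05 rad and angle between load_c0's own z axis and vertical below 0.45 rad and contact force between the fingers and crank above 3 N and velocity of joint crank between -0.05 and 0.05 rad/s); the arm keeps its last pose, push and grip.
It fails at once if a loose bystander is moved more than 30 mm (distance of any of amber_bottle, sample_jar1, sample_jar2, beaker, flask, scoop from where it was at the start of the episode above 0.03 m).
It also fails if it takes over 72 s, if anything falls off the work surface, if the arm or the gripper's body presses on something with over 40 N, if the wrist force passes 120 N, or if a joint passes its speed limit or range.

## Working session

There is one attempt and no reset: what is moved stays moved. The work goes in short steps, Python scripts to look and compute and a shell command to move; the robot and the scene stay as the last step left them, time stands still between calls to the robot, and variables do not carry over. Pictures are saved under pics/ and viewed, at most 10 in all, crops included, and the job is handed in when it is done.

```bash
mkdir -p pics; python3 - <<'E'
from station import ctrl, optics
import cv2,numpy as np
for n in ("side","top"):
    im,d=optics.get_image(n); cv2.imwrite(f"pics/{n}0.png",im[:,:,::-1]); np.savez(f"{n}0.npz",im=im,d=d)
    p=optics.camera_params(n); print(n,np.round(p["mtx"],1).tolist(),np.round(p["extrinsics"],3).tolist())
o=ctrl.get_obs();print(o)
E
```

```text
side [[469.7, 0.0, 321.6], [0.0, 469.7, 194.9], [0.0, 0.0, 1.0]] [[0.942, 0.237, -0.239, 0.966], [0.337, -0.656, 0.676, -1.142], [0.003, -0.717, -0.697, 1.348], [0.0, 0.0, 0.0, 1.0]]
top [[461.4, 0.0, 315.4], [0.0, 461.4, 203.5], [0.0, 0.0, 1.0]] [[0.0, -0.995, 0.098, 0.38], [-1.0, -0.001, -0.009, 0.014], [0.009, -0.098, -0.995, 1.666], [0.0, 0.0, 0.0, 1.0]]
{'t': 0.1, 'q': array([-1.27399697e+00,  5.32926646e-02,  1.61415849e+00,  2.74869308e-05,
        1.47596021e+00, -1.19006818e-01]), 'dq': array([ 0.00124254, -0.00136488, -0.00276499, -0.00067542,  0.00180896,
        0.00266083]), 'effort': array([ 1.55623879e-04, -3.94904959e+01, -3.71361530e+01, -1.06475354e-04,
        3.88557572e-03, -4.63481754e-06]), 'tool_pos': array([ 0.25230504, -0.57124361,  0.2488837 ]), 'tool_rot': array([-3.07216719e+00, -6.48073285e-01,  2.10696177e-04]), 'contact_force': array([ 0.08065959, -1.48133429,  0.33690021]), 'wrist_torque': array([ 0.00354971, -0.00082219, -0.03765436]), 'grip_force': 0.0, 'opening': 0.08544523518897777}
```

View pics/top0.png

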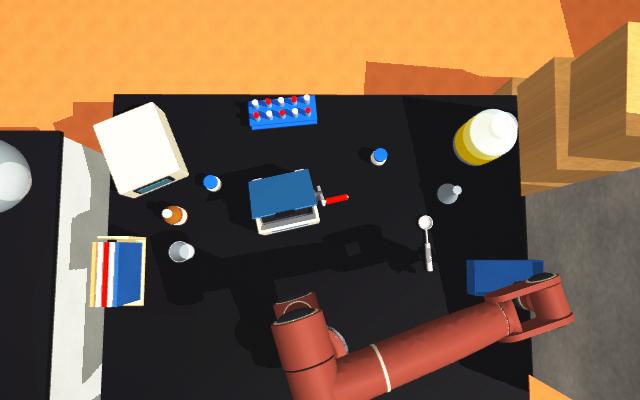

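View pics/side0.png

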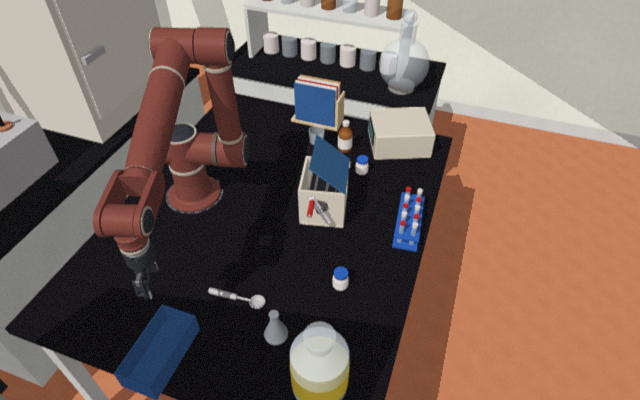

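The top view shows the tumbler at about (283,200), with the cover open towards the robot, the hinge on the far side, and the red handle at (337,199) on the right. A jar sits at (379,156). The side view shows the handle at (311,208) and the cover at (330,165).

```bash
cat > h.py <<'E'
import numpy as np,cv2
from station import ctrl, optics
def cloud(n,im,d):
    p=optics.camera_params(n);K=p["mtx"];E=p["extrinsics"]
    v,u=np.mgrid[:400,:640]
    P=np.stack([(u-K[0,2])/K[0,0]*d,(v-K[1,2])/K[1,1]*d,d],-1)
    return P@E[:3,:3].T+E[:3,3]
E
python3 - <<'E'
from h import *
for n in("top","side"):
    z=np.load(n+"0.npz");im,d=z["im"],z["d"];W=cloud(n,im,d);hsv=cv2.cvtColor(im,cv2.COLOR_RGB2HSV)
    H,S,V=[hsv[...,i].astype(int) for i in range(3)]
    R=np.zeros((400,640),bool)
    if n=="top":R[140:260,235:360]=1
    else:R[135:235,290:355]=1
    ok=R&(d>0)
    red=ok&((H<6)|(H>174))&(S>180)&(V>80)
    P=W[red];print(n,"red",len(P),np.round(P.mean(0),3),np.round(P.min(0),3),np.round(P.max(0),3))
    if len(P)>10:
        c=P-np.median(P,0);print("axis",np.round(np.linalg.svd(c[np.linalg.norm(c,axis=1)<.06])[2][0],3))
    blue=ok&(H>95)&(H<115)&(S>120)&(V>60)&(W[...,2]>.15)
    blue=cv2.erode(blue.astype(np.uint8),np.ones((3,3)))>0
    P=W[blue];c=P.mean(0)
    nn=np.linalg.svd(P-c,full_matrices=False)[2][2];nn*=np.sign(nn[2])
    print("blue",len(P),np.round(c,3),"normal",np.round(nn,3),"tilt",np.arccos(nn[2]),"yaw",np.arctan2(-nn[1],-nn[0]), "resid",np.std((P-c)@nn))
    r=cv2.minAreaRect((P[:,:2]*1000).astype(np.float32));print(r,np.round(cv2.boxPoints(r)).tolist(),"zmin/max",P[:,2].min(),P[:,2].max())
    cr=ok&(S<90)&(V>120)&(W[...,2]>.03)&(W[...,2]<.19)
    P=W[cr];r=cv2.minAreaRect((P[:,:2]*1000).astype(np.float32));print("cream",len(P),np.round(cv2.boxPoints(r)).tolist(),r[2],P[:,2].max())
    # loose things: anything above the bench near
    for nm,sl in (("jar2",(slice(140,175),slice(362,395))),("jar1",(slice(168,198),slice(198,228))),("bot",(slice(200,230),slice(155,195))),("beak",(slice(235,268),slice(163,200)))):
        if n=="top":
            Q=W[sl].reshape(-1,3);Q=Q[Q[:,2]>.04];print(nm,np.round(np.median(Q,0),3),len(Q))
E
```

```text
top red 138 [ 0.545 -0.068  0.161] [ 0.529 -0.105 -0.004] [ 0.578 -0.034  0.18 ]
axis [-0.219  0.976 -0.004]
blue 2066 [0.552 0.11  0.239] normal [0.623 0.14  0.77 ] tilt 0.692525335230133 yaw -2.9210824643799844 resid 0.0020963066184930003
((554.8482666015625, 108.54425048828125), (126.30875396728516, 192.4200439453125), 12.735696792602539) [[472.0, 188.0], [514.0, 1.0], [638.0, 29.0], [595.0, 216.0]] zmin/max 0.17944439071425977 0.2922166161643611
cream 485 [[428.0, 182.0], [496.0, -118.0], [669.0, -79.0], [602.0, 222.0]] 12.732083320617676 0.18785581670353202
jar2 [ 0.708 -0.227  0.07 ] 182
jar1 [0.612 0.363 0.068] 193
bot [0.493 0.477 0.104] 357
beak [0.373 0.476 0.078] 235
side red 49 [ 0.546 -0.071  0.17 ] [ 0.535 -0.1    0.161] [ 0.556 -0.039  0.176]
axis [ 0.198 -0.98  -0.004]
blue 1123 [0.556 0.104 0.234] normal [0.623 0.143 0.769] tilt 0.6935154146975012 yaw -2.916300188631892 resid 0.002296149717747207
((555.7953491210938, 107.77985382080078), (121.3856201171875, 195.67735290527344), 12.533945083618164) [[475.0, 190.0], [518.0, -1.0], [636.0, 25.0], [594.0, 216.0]] zmin/max 0.18042986272454242 0.28644735508183894
cream 1596 [[348.0, 446.0], [503.0, -122.0], [683.0, -73.0], [527.0, 495.0]] 15.288334846496582 0.1824228553316487
```

```bash
python3 -m handwheel '[{"tz":-10,"roll":-0.12},{"tz":-10,"roll":-0.12},{"tz":-10,"roll":-0.12},{"tz":-10,"roll":-0.12},{"tz":-10,"roll":-0.12},{"tz":-10,"roll":-0.12},{"tz":-10,"roll":-0.12},{"tz":-10,"roll":-0.12},{"tz":-10,"roll":-0.12},{"tz":-10,"roll":-0.12},{"tz":-10,"roll":-0.12},{"roll":-0.058}]' 0 20
cat >> h.py <<'E'
from scipy.spatial.transform import Rotation as Ro
O=np.array([.532,.1025,0]);yaw=.2235
Rt=Ro.from_euler('z',yaw).as_matrix()
def st():
    o=ctrl.get_obs();R=Ro.from_rotvec(o["tool_rot"]).as_matrix()
    print("t",o["t"],"tcp in tumbler mm",np.round((o["tool_pos"]-O)@Rt*1000,1),"F tumbler",np.round(o["contact_force"]@Rt,1),"toolx yaw",round(np.arctan2(R[1,0],R[0,0]),3),"want 1.794; toolz",np.round(R[:,2],3),"open",round(o["opening"]*1000,1),"grip",round(o["grip_force"],1),"q1",o["q"][[0,5]].round(2))
if __name__=="__main__": st()
E
python3 h.py
```

```text
t 0.1 tcp in tumbler mm [-422.1 -595.   248.9] F tumbler [-0.2 -1.5  0.3] toolx yaw 0.416 want 1.794; toolz [-0.001  0.002 -1.   ] open 85.4 grip 0.0 q1 [-1.27 -0.12]$[0]: bad value
```

```bash
python3 -m handwheel '[{"tx":0,"ty":0,"tz":-10,"roll":-0.12}]' 0 20; python3 -m handwheel 2>&1 --help | head -20
python3 h.py
```

```text
t: 0.18
tool_pos: [0.252, -0.5703, 0.2566]
tool_rot: [-3.023, -0.833, 0.0]
contact_force: [-0.2, -0.5, -1.3]
opening: 0.0753
grip_force: 0.0
invalid input: not JSON, or not a number
t 0.1833 tcp in tumbler mm [-422.2 -594.   256.6] F tumbler [-0.3 -0.4 -1.3] toolx yaw 0.538 want 1.794; toolz [-0.002  0.006 -1.   ] open 75.3 grip 0.0 q1 [-1.27 -0.24]
```

```bash
python3 -m handwheel '[{"tx":0,"ty":0,"tz":-10,"roll":-0.12},{"tx":0,"ty":0,"tz":-10,"roll":-0.12},{"tx":0,"ty":0,"tz":-10,"roll":-0.12},{"tx":0,"ty":0,"tz":-10,"roll":-0.12},{"tx":0,"ty":0,"tz":-10,"roll":-0.12},{"tx":0,"ty":0,"tz":-10,"roll":-0.12},{"tx":0,"ty":0,"tz":-10,"roll":-0.12},{"tx":0,"ty":0,"tz":-10,"roll":-0.12},{"tx":0,"ty":0,"tz":-10,"roll":-0.12},{"tx":0,"ty":0,"tz":-10,"roll":-0.12},{"tx":0,"ty":0,"tz":0,"roll":-0.056},{"tx":0,"ty":0,"tz":0,"roll":0}]' 0 20 >/dev/null
python3 h.py
```

```text
t 1.1833 tcp in tumbler mm [-422.  -595.6  360.5] F tumbler [ 0.5  0.1 -0.6] toolx yaw 1.793 want 1.794; toolz [ 0.    -0.001 -1.   ] open 0.3 grip 0.0 q1 [-1.27 -1.5 ]
```

```bash
for i in 1 2; do python3 -m handwheel '[{"tx":25,"ty":16,"tz":0,"roll":0},{"tx":25,"ty":16,"tz":0,"roll":0},{"tx":25,"ty":16,"tz":0,"roll":0},{"tx":25,"ty":16,"tz":0,"roll":0},{"tx":25,"ty":16,"tz":0,"roll":0},{"tx":25,"ty":16,"tz":0,"roll":0},{"tx":25,"ty":16,"tz":0,"roll":0},{"tx":25,"ty":16,"tz":0,"roll":0},{"tx":25,"ty":16,"tz":0,"roll":0},{"tx":25,"ty":16,"tz":0,"roll":0},{"tx":25,"ty":16,"tz":0,"roll":0},{"tx":25,"ty":16,"tz":0,"roll":0}]' >/dev/null; python3 h.py; done
```

```text
t 2.1833 tcp in tumbler mm [-229.  -294.4  359.1] F tumbler [ 0.1 -0.2 -0.3] toolx yaw 1.79 want 1.794; toolz [-0.001  0.001 -1.   ] open 0.2 grip 0.0 q1 [-0.73 -0.95]
t 3.1833 tcp in tumbler mm [-36.3   5.1 359. ] F tumbler [ 0.7 -0.7  0.4] toolx yaw 1.79 want 1.794; toolz [-0.001 -0.    -1.   ] open -0.0 grip 0.0 q1 [ 0.05 -0.17]
```

```bash
python3 -m handwheel '[{"tx":0,"ty":0,"tz":12,"roll":0},{"tx":0,"ty":0,"tz":12,"roll":0},{"tx":0,"ty":0,"tz":12,"roll":0},{"tx":0,"ty":0,"tz":12,"roll":0},{"tx":0,"ty":0,"tz":12,"roll":0},{"tx":0,"ty":0,"tz":12,"roll":0},{"tx":0,"ty":0,"tz":12,"roll":0},{"tx":0,"ty":0,"tz":12,"roll":0},{"tx":0,"ty":0,"tz":12,"roll":0},{"tx":0,"ty":0,"tz":12,"roll":0},{"tx":0,"ty":0,"tz":12,"roll":0},{"tx":0,"ty":0,"tz":0,"roll":0}]'  >/dev/null; python3 h.py
for i in 1 2 ; do python3 -m handwheel '[{"tx":0,"ty":0,"tz":5,"roll":0},{"tx":0,"ty":0,"tz":5,"roll":0},{"tx":0,"ty":0,"tz":3,"roll":0}]' >/dev/null; python3 h.py; done
```

```text
t 4.1833 tcp in tumbler mm [-38.    3.8 224.3] F tumbler [-0.8 -1.  -1.7] toolx yaw 1.792 want 1.794; toolz [-0.005 -0.    -1.   ] open 0.3 grip 0.0 q1 [ 0.05 -0.17]
t 4.4333 tcp in tumbler mm [-36.5   3.5 214.9] F tumbler [-0.9 -0.   1.3] toolx yaw 1.792 want 1.794; toolz [ 0. -0. -1.] open -0.0 grip 0.8 q1 [ 0.05 -0.17]
t 4.6833 tcp in tumbler mm [-36.6   3.5 201.4] F tumbler [-0.6 -0.1  1.6] toolx yaw 1.792 want 1.794; toolz [ 0. -0. -1.] open -0.0 grip 0.8 q1 [ 0.05 -0.17]
```

```bash
for i in 1 2 3; do python3 -m handwheel '[{"tx":0,"ty":0,"tz":2,"roll":0},{"tx":0,"ty":0,"tz":0,"roll":0}]' >/dev/null; python3 h.py; done; python3 - <<'E'
from h import *
for n in("top","side"):
    im,d=optics.get_image(n); cv2.imwrite(f"pics/{n}1.png",im[:,:,::-1])
E
```

```text
t 4.85 tcp in tumbler mm [-36.5   3.5 199.9] F tumbler [ 0.3 -0.3  0.1] toolx yaw 1.792 want 1.794; toolz [ 0.  0. -1.] open -0.1 grip 0.0 q1 [ 0.05 -0.17]
t 5.0167 tcp in tumbler mm [-36.3   3.5 199.7] F tumbler [-4.4 -0.1  8.2] toolx yaw 1.792 want 1.794; toolz [ 0.001  0.    -1.   ] open 0.3 grip 4.0 q1 [ 0.05 -0.17]
t 5.1833 tcp in tumbler mm [-36.2   3.5 199.6] F tumbler [-9.5  0.8 16.6] toolx yaw 1.792 want 1.794; toolz [ 0.001 -0.    -1.   ] open 0.2 grip 8.0 q1 [ 0.05 -0.17]
```

View pics/side1.png

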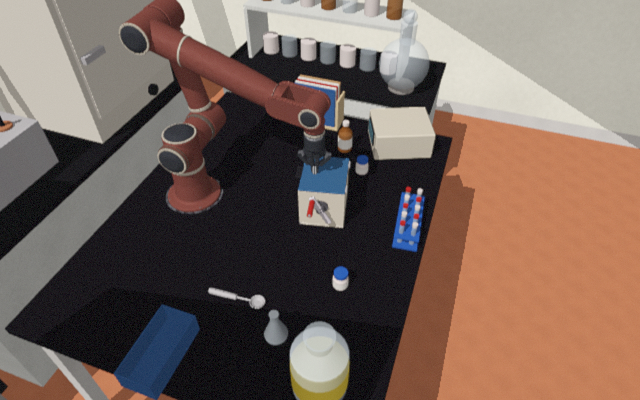

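The cover now lies flat at (325,172) under the fingertips, and the handle is unchanged at (311,208). Next I lift, measure the handle again and move above it.

```bash
python3 -m handwheel '[{"tx":0,"ty":0,"tz":-20,"roll":0},{"tx":0,"ty":0,"tz":-20,"roll":0},{"tx":0,"ty":0,"tz":-25,"roll":0},{"tx":-23,"ty":1,"tz":0,"roll":0},{"tx":-23,"ty":1,"tz":0,"roll":0},{"tx":-23,"ty":1,"tz":0,"roll":0},{"tx":-23,"ty":1,"tz":0,"roll":0},{"tx":-23,"ty":1,"tz":0,"roll":0},{"tx":-23,"ty":1,"tz":0,"roll":0},{"tx":-23,"ty":1,"tz":0,"roll":0},{"tx":-23,"ty":3,"tz":0,"roll":0},{"tx":0,"ty":0,"tz":0,"roll":0}]' 70 60 >/dev/null; python3 h.py
python3 - <<'E'
from h import *
for n in("top","side"):
    z=np.load(n+"0.npz");im,d=z["im"],z["d"];W=cloud(n,im,d);hsv=cv2.cvtColor(im,cv2.COLOR_RGB2HSV)
    H,S,V=[hsv[...,i].astype(int) for i in range(3)]
    red=((H<6)|(H>174))&(S>180)&(V>80)&(d>0)
    T=(W-O)@Rt*1000; P=T[red&(abs(T[...,0])<80)&(abs(T[...,1]+170)<60)&(T[...,2]>140)&(T[...,2]<190)]
    print(n,len(P),np.median(P,0).round(1),np.percentile(P,[3,97],0).round(1).tolist())
    P=T[(H>95)&(H<115)&(S>120)&(V>60)&(T[...,2]>160)&(abs(T[...,0])<110)&(abs(T[...,1])<130)]
    # along-plate coordinate
    print(np.percentile(P,[1,99],0).round(1).tolist())
im,d=optics.get_image("top");cv2.imwrite("pics/top2.png",cv2.resize(im[120:270,220:400,::-1],None,fx=4,fy=4)); T=(cloud("top",im,d)-O)@Rt*1000
hsv=cv2.cvtColor(im,cv2.COLOR_RGB2HSV);H,S,V=[hsv[...,i].astype(int) for i in range(3)]
P=T[(H>95)&(H<115)&(S>120)&(V>60)&(T[...,2]>165)&(T[...,2]<200)&(abs(T[...,0])<110)&(abs(T[...,1])<130)];print("cover",len(P),np.percentile(P,[1,50,99],0).round(1).tolist())
E
```

```text
t 6.2833 tcp in tumbler mm [ -27.  -183.7  260.5] F tumbler [-0.8  0.2 -1.4] toolx yaw 1.788 want 1.794; toolz [ 0.    -0.001 -1.   ] open 69.8 grip 0.0 q1 [-0.28 -0.5 ]
top 130 [ -26.6 -169.2  171. ] [[-35.5, -201.4, 165.0], [-16.7, -136.8, 177.8]]
[[-41.0, -97.1, 181.7], [88.6, 98.3, 290.0]]
side 49 [ -24.2 -174.   170.8] [[-30.5, -198.9, 162.5], [-19.2, -142.4, 175.0]]
[[-37.9, -97.6, 179.4], [86.7, 99.5, 285.8]]
cover 3180 [[-79.9, -96.8, 173.9], [2.7, 1.3, 181.3], [85.4, 98.5, 188.7]]
```

View pics/top2.png

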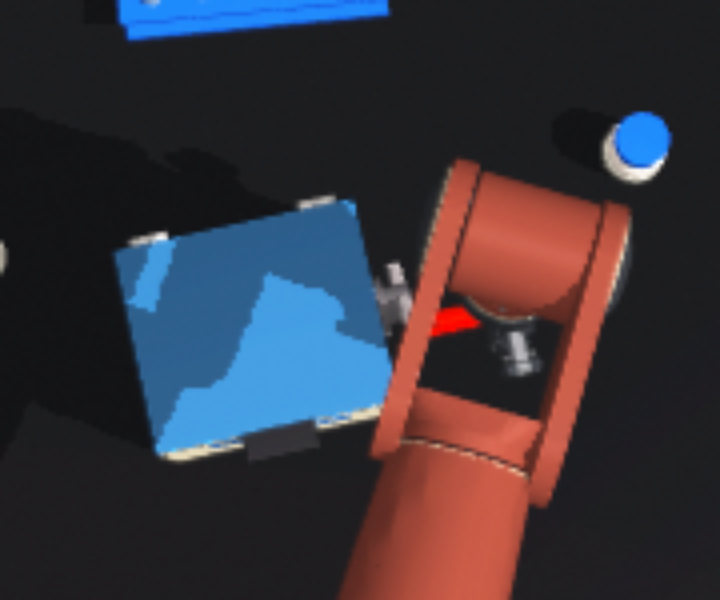

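The cover is flat: its edges match the box outline, with the tab at (282,440) in the crop. The gripper is above the red handle at (455,322). I check the wrist's clearance to the box before going low.

```bash
python3 -m handwheel '[{"tx":0,"ty":0,"tz":16,"roll":0},{"tx":0,"ty":0,"tz":16,"roll":0},{"tx":0,"ty":0,"tz":16,"roll":0},{"tx":0,"ty":0,"tz":16,"roll":0},{"tx":0,"ty":0,"tz":16,"roll":0},{"tx":0,"ty":0,"tz":12,"roll":0},{"tx":0,"ty":0,"tz":5,"roll":0},{"tx":0,"ty":0,"tz":0,"roll":0}]' >/dev/null; python3 h.py
python3 - <<'E'
from h import *
for n in ("top","side"):
    im,d=optics.get_image(n); T=(cloud(n,im,d)-O)@Rt*1000
    if n=="side":cv2.imwrite("pics/side3.png",cv2.resize(im[80:260,230:400,::-1],None,fx=3.3,fy=3.3))
    m=(T[...,2]>190)&(abs(T[...,0])<130)&(abs(T[...,1]+150)<150)
    P=T[m]
    for a in range(200,600,30):
        q=P[(P[:,2]>=a)&(P[:,2]<a+30)]
        if len(q)>3:print(n,a,len(q),np.percentile(q,[2,98],0)[:,:2].round().tolist())
E
```

```text
t 7.0 tcp in tumbler mm [ -27.8 -179.5  162.3] F tumbler [-0.2 -0.2  0.2] toolx yaw 1.792 want 1.794; toolz [-0.003  0.001 -1.   ] open 70.0 grip 0.0 q1 [-0.28 -0.5 ]
top 200 30 [[-93.0, -197.0], [-17.0, -165.0]]
top 230 63 [[-93.0, -193.0], [34.0, -170.0]]
top 260 16 [[-91.0, -188.0], [-43.0, -149.0]]
top 290 33 [[-63.0, -192.0], [-36.0, -146.0]]
top 320 13 [[-62.0, -182.0], [-46.0, -152.0]]
top 350 9 [[-62.0, -175.0], [-45.0, -150.0]]
top 380 17 [[-113.0, -198.0], [-52.0, -156.0]]
top 410 125 [[-117.0, -245.0], [20.0, -116.0]]
top 440 1101 [[-75.0, -240.0], [23.0, -124.0]]
top 470 778 [[-129.0, -217.0], [-17.0, -72.0]]
side 200 181 [[-91.0, -198.0], [40.0, -168.0]]
side 230 242 [[-91.0, -201.0], [42.0, -170.0]]
side 260 90 [[-63.0, -220.0], [11.0, -186.0]]
side 290 177 [[-57.0, -218.0], [11.0, -186.0]]
side 320 131 [[-57.0, -219.0], [10.0, -187.0]]
side 350 112 [[-48.0, -217.0], [10.0, -180.0]]
side 380 213 [[-122.0, -246.0], [25.0, -99.0]]
side 410 550 [[-124.0, -248.0], [34.0, -92.0]]
side 440 1006 [[-123.0, -242.0], [23.0, -98.0]]
side 470 449 [[-129.0, -215.0], [-28.0, -80.0]]
```

View pics/side3.png

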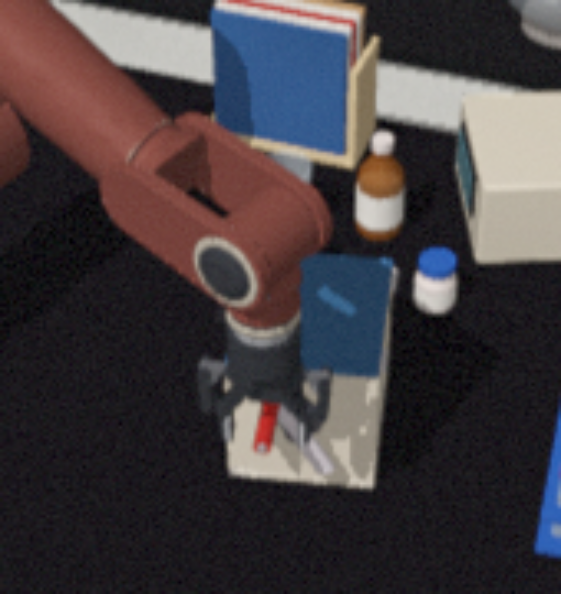

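The red handle is centred between the open fingers at about (268,425) in the crop. I close on it.

```bash
python3 -m handwheel '[{"tx":0,"ty":0,"tz":0,"roll":0},{"tx":0,"ty":0,"tz":0,"roll":0},{"tx":0,"ty":0,"tz":0,"roll":0},{"tx":0,"ty":0,"tz":0,"roll":0},{"tx":0,"ty":0,"tz":0,"roll":0},{"tx":0,"ty":0,"tz":0,"roll":0},{"tx":0,"ty":0,"tz":0,"roll":0},{"tx":0,"ty":0,"tz":0,"roll":0}]' 0 70 >/dev/null; python3 h.py
python3 - <<'E'
import numpy as np
q0=.49;st=np.pi/18
for k in range(0,42):
    q=q0+k*st; f=lambda q:np.array([-60*np.sin(q),60*np.cos(q)])
    a=f(q+st)-f(q);print(k,round(q,2),"ty %.1f tz %.1f"%(a[0],-a[1]))
E
```

```text
t 7.7667 tcp in tumbler mm [ -27.8 -180.7  164.6] F tumbler [-4.2 -0.1  3.8] toolx yaw 1.792 want 1.794; toolz [-0.002 -0.001 -1.   ] open 17.5 grip 68.2 q1 [-0.28 -0.5 ]
0 0.49 ty -8.8 tz 5.7
1 0.66 ty -7.6 tz 7.1
2 0.84 ty -6.3 tz 8.4
3 1.01 ty -4.7 tz 9.3
4 1.19 ty -3.0 tz 10.0
5 1.36 ty -1.3 tz 10.4
6 1.54 ty 0.6 tz 10.4
7 1.71 ty 2.4 tz 10.2
8 1.89 ty 4.1 tz 9.6
9 2.06 ty 5.7 tz 8.8
10 2.24 ty 7.1 tz 7.6
11 2.41 ty 8.4 tz 6.3
12 2.58 ty 9.3 tz 4.7
13 2.76 ty 10.0 tz 3.0
14 2.93 ty 10.4 tz 1.3
15 3.11 ty 10.4 tz -0.6
16 3.28 ty 10.2 tz -2.4
17 3.46 ty 9.6 tz -4.1
18 3.63 ty 8.8 tz -5.7
19 3.81 ty 7.6 tz -7.1
20 3.98 ty 6.3 tz -8.4
21 4.16 ty 4.7 tz -9.3
22 4.33 ty 3.0 tz -10.0
23 4.5 ty 1.3 tz -10.4
24 4.68 ty -0.6 tz -10.4
25 4.85 ty -2.4 tz -10.2
26 5.03 ty -4.1 tz -9.6
27 5.2 ty -5.7 tz -8.8
28 5.38 ty -7.1 tz -7.6
29 5.55 ty -8.4 tz -6.3
30 5.73 ty -9.3 tz -4.7
31 5.9 ty -10.0 tz -3.0
32 6.08 ty -10.4 tz -1.3
33 6.25 ty -10.4 tz 0.6
34 6.42 ty -10.2 tz 2.4
35 6.6 ty -9.6 tz 4.1
36 6.77 ty -8.8 tz 5.7
37 6.95 ty -7.6 tz 7.1
38 7.12 ty -6.3 tz 8.4
39 7.3 ty -4.7 tz 9.3
40 7.47 ty -3.0 tz 10.0
41 7.65 ty -1.3 tz 10.4
```

```bash
cat > m.py <<'E'
from h import *
o=ctrl.get_obs();p=(o["tool_pos"]-O)@Rt*1000;F=o["contact_force"]@Rt
q=np.arctan2(-(p[0]-1.5),p[2]-111)
ft=F@[-np.cos(q),0,-np.sin(q)];fr=F@[-np.sin(q),0,np.cos(q)]
s="t %.2f x %.1f y %.1f z %.1f r %.1f q %.3f Ft %.1f Fr %.1f Fy %.1f grip %.0f"%(o["t"],*p,np.hypot(p[0]-1.5,p[2]-111),q,ft,fr,F[1],o["grip_force"])
print(s);open("log.txt","a").write(s+"\n")
E
W="python3 -m handwheel"; M="python3 m.py"
$M
$W '[{"tx":0,"ty":-4.5,"tz":2.7,"roll":0},{"tx":0,"ty":-4.3,"tz":3,"roll":0}]'>/dev/null; $M
$W '[{"tx":0,"ty":-4,"tz":3.4,"roll":0},{"tx":0,"ty":-3.6,"tz":3.7,"roll":0}]'>/dev/null; $M
$W '[{"tx":0,"ty":-3.3,"tz":4.1,"roll":0},{"tx":0,"ty":-3,"tz":4.3,"roll":0}]'>/dev/null; $M
```

```text
t 7.77 x -27.8 y -180.7 z 164.6 r 61.1 q 0.500 Ft 1.8 Fr 5.3 Fy -0.1 grip 68
t 7.93 x -34.0 y -180.8 z 161.0 r 61.3 q 0.617 Ft -4.4 Fr 5.5 Fy 2.7 grip 69
t 8.10 x -42.6 y -180.7 z 153.7 r 61.4 q 0.801 Ft -3.5 Fr 7.7 Fy 1.8 grip 69
t 8.27 x -49.9 y -180.7 z 144.6 r 61.4 q 0.992 Ft -3.7 Fr 7.9 Fy 1.5 grip 69
```

```bash
W="python3 -m handwheel"; M="python3 m.py"
$W '[{"tx":0,"ty":-2.6,"tz":4.6,"roll":0},{"tx":0,"ty":-2.1,"tz":4.7,"roll":0}]'>/dev/null; $M
$W '[{"tx":0,"ty":-1.7,"tz":4.9,"roll":0},{"tx":0,"ty":-1.3,"tz":5.1,"roll":0}]'>/dev/null; $M
$W '[{"tx":0,"ty":-0.9,"tz":5.2,"roll":0},{"tx":0,"ty":-0.4,"tz":5.2,"roll":0}]'>/dev/null; $M
$W '[{"tx":0,"ty":0.1,"tz":5.2,"roll":0},{"tx":0,"ty":0.5,"tz":5.2,"roll":0}]'>/dev/null; $M
$W '[{"tx":0,"ty":1,"tz":5.2,"roll":0},{"tx":0,"ty":1.4,"tz":5,"roll":0}]'>/dev/null; $M
$W '[{"tx":0,"ty":1.8,"tz":4.9,"roll":0},{"tx":0,"ty":2.3,"tz":4.7,"roll":0}]'>/dev/null; $M
```

```text
t 8.43 x -55.3 y -180.6 z 134.4 r 61.4 q 1.181 Ft -2.8 Fr 6.3 Fy 0.7 grip 69
t 8.60 x -58.6 y -180.6 z 123.7 r 61.4 q 1.363 Ft -2.3 Fr 6.7 Fy 0.2 grip 68
t 8.77 x -59.8 y -180.6 z 112.9 r 61.4 q 1.540 Ft -2.1 Fr 4.9 Fy 0.3 grip 68
t 8.93 x -59.1 y -180.6 z 102.2 r 61.2 q 1.716 Ft -2.5 Fr 3.8 Fy -0.3 grip 68
t 9.10 x -56.5 y -180.6 z 91.8 r 61.1 q 1.891 Ft -2.0 Fr 3.5 Fy -1.3 grip 68
t 9.27 x -52.1 y -180.6 z 82.2 r 60.9 q 2.064 Ft -3.5 Fr 3.7 Fy -1.7 grip 68
```

```bash
W="python3 -m handwheel"; M="python3 m.py"
$W '[{"tx":0,"ty":2.7,"tz":4.5,"roll":0},{"tx":0,"ty":3,"tz":4.3,"roll":0}]'>/dev/null; $M
$W '[{"tx":0,"ty":3.4,"tz":4,"roll":0},{"tx":0,"ty":3.7,"tz":3.6,"roll":0}]'>/dev/null; $M
$W '[{"tx":0,"ty":4.1,"tz":3.3,"roll":0},{"tx":0,"ty":4.3,"tz":3,"roll":0}]'>/dev/null; $M
$W '[{"tx":0,"ty":4.6,"tz":2.6,"roll":0},{"tx":0,"ty":4.7,"tz":2.1,"roll":0}]'>/dev/null; $M
$W '[{"tx":0,"ty":4.9,"tz":1.7,"roll":0},{"tx":0,"ty":5.1,"tz":1.3,"roll":0}]'>/dev/null; $M
$W '[{"tx":0,"ty":5.2,"tz":0.9,"roll":0},{"tx":0,"ty":5.2,"tz":0.4,"roll":0}]'>/dev/null; $M
```

```text
t 9.43 x -46.2 y -180.6 z 73.5 r 60.7 q 2.238 Ft -3.6 Fr 2.2 Fy -1.8 grip 68
t 9.60 x -38.8 y -180.6 z 66.0 r 60.4 q 2.411 Ft -4.3 Fr 1.8 Fy -2.4 grip 68
t 9.77 x -30.3 y -180.7 z 59.9 r 60.2 q 2.585 Ft -5.1 Fr -0.3 Fy -1.7 grip 69
t 9.93 x -20.9 y -180.7 z 55.4 r 60.0 q 2.759 Ft -7.0 Fr -2.1 Fy -1.7 grip 69
t 10.10 x -11.0 y -180.8 z 52.6 r 59.7 q 2.931 Ft -7.8 Fr -4.1 Fy -0.3 grip 69
t 10.27 x -0.8 y -180.8 z 51.5 r 59.5 q 3.103 Ft -9.1 Fr -7.6 Fy -0.7 grip 69
```

```bash
W="python3 -m handwheel"; M="python3 m.py"
$W '[{"tx":0,"ty":5.2,"tz":-0.3,"roll":0},{"tx":0,"ty":5.2,"tz":-0.7,"roll":0}]'>/dev/null; $M
$W '[{"tx":0,"ty":5.2,"tz":-1.1,"roll":0},{"tx":0,"ty":5,"tz":-1.5,"roll":0}]'>/dev/null; $M
$W '[{"tx":0,"ty":4.9,"tz":-1.9,"roll":0},{"tx":0,"ty":4.7,"tz":-2.3,"roll":0}]'>/dev/null; $M
$W '[{"tx":0,"ty":4.5,"tz":-2.7,"roll":0},{"tx":0,"ty":4.3,"tz":-3,"roll":0}]'>/dev/null; $M
$W '[{"tx":0,"ty":4,"tz":-3.4,"roll":0},{"tx":0,"ty":3.6,"tz":-3.7,"roll":0}]'>/dev/null; $M
$W '[{"tx":0,"ty":3.3,"tz":-4.1,"roll":0},{"tx":0,"ty":3,"tz":-4.3,"roll":0}]'>/dev/null; $M
$W '[{"tx":0,"ty":2.6,"tz":-4.6,"roll":0},{"tx":0,"ty":2.1,"tz":-4.7,"roll":0}]'>/dev/null; $M
$W '[{"tx":0,"ty":1.7,"tz":-4.9,"roll":0},{"tx":0,"ty":1.3,"tz":-5.1,"roll":0}]'>/dev/null; $M
$W '[{"tx":0,"ty":0.9,"tz":-5.2,"roll":0},{"tx":0,"ty":0.4,"tz":-5.2,"roll":0}]'>/dev/null; $M
python3 - <<'E'
import numpy as np,re
L=[[float(x) for x in re.findall(r"(?:q|Ft) (-?[\d.]+)",l)] for l in open("log.txt")][2:]
a=np.array(L);q=a[:,0]%(2*np.pi)
for s in (a[:,1],):
    c=np.linalg.lstsq(np.c_[np.ones_like(q),np.sin(q),np.cos(q)],s,rcond=None)[0]
    # Ft=-f - A sin(q-qb) ; qb=heavy down
    print(c,"A",np.hypot(c[1],c[2]),"qb",np.arctan2(c[2],-c[1])%(2*np.pi))
E
```

```text
t 10.43 x 8.8 y -180.8 z 52.2 r 59.3 q -3.018 Ft -9.4 Fr -7.8 Fy -1.8 grip 69
t 10.60 x 18.1 y -180.8 z 54.2 r 59.1 q -2.858 Ft -10.5 Fr -10.3 Fy -3.1 grip 69
t 10.77 x 26.5 y -180.8 z 57.6 r 59.0 q -2.703 Ft -11.5 Fr -9.8 Fy -3.5 grip 69
t 10.93 x 34.3 y -180.8 z 62.2 r 58.8 q -2.550 Ft -11.6 Fr -8.8 Fy -4.8 grip 68
t 11.10 x 41.4 y -180.8 z 68.0 r 58.7 q -2.393 Ft -13.6 Fr -4.5 Fy -5.5 grip 68
t 11.27 x 47.9 y -180.8 z 75.3 r 58.5 q -2.226 Ft -13.9 Fr 0.7 Fy -7.1 grip 69
t 11.43 x 53.4 y -180.9 z 84.2 r 58.4 q -2.047 Ft -13.8 Fr 2.6 Fy -6.7 grip 69
t 11.60 x 57.5 y -180.9 z 94.3 r 58.4 q -1.860 Ft -14.4 Fr 4.3 Fy -5.8 grip 69
t 11.77 x 59.7 y -180.9 z 105.1 r 58.5 q -1.671 Ft -14.5 Fr 2.7 Fy -5.6 grip 69
[-8.46419369  6.19629219  0.36917911] A 6.207280409338224 qb 3.082082355713958
```

The fit gives A = 6.2 N and friction 8.5 N, both as expected, with the heavy side down at q ≈ 3.08. I turn back to there, reading the forces in reverse as a check.

```bash
W="python3 -m handwheel"; M="python3 m.py"
$W '[{"tx":0,"ty":-0.4,"tz":5.2,"roll":0},{"tx":0,"ty":-0.9,"tz":5.2,"roll":0}]'>/dev/null; $M
$W '[{"tx":0,"ty":-1.3,"tz":5.1,"roll":0},{"tx":0,"ty":-1.7,"tz":4.9,"roll":0}]'>/dev/null; $M
$W '[{"tx":0,"ty":-2.1,"tz":4.7,"roll":0},{"tx":0,"ty":-2.6,"tz":4.6,"roll":0}]'>/dev/null; $M
$W '[{"tx":0,"ty":-3,"tz":4.3,"roll":0},{"tx":0,"ty":-3.3,"tz":4.1,"roll":0}]'>/dev/null; $M
$W '[{"tx":0,"ty":-3.6,"tz":3.7,"roll":0},{"tx":0,"ty":-4,"tz":3.4,"roll":0}]'>/dev/null; $M
$W '[{"tx":0,"ty":-4.3,"tz":3,"roll":0},{"tx":0,"ty":-4.5,"tz":2.7,"roll":0}]'>/dev/null; $M
$W '[{"tx":0,"ty":-4.7,"tz":2.3,"roll":0},{"tx":0,"ty":-4.9,"tz":1.9,"roll":0}]'>/dev/null; $M
$W '[{"tx":0,"ty":-5,"tz":1.5,"roll":0},{"tx":0,"ty":-5.2,"tz":1.1,"roll":0}]'>/dev/null; $M
```

```text
t 11.93 x 58.9 y -180.9 z 98.8 r 58.6 q -1.780 Ft 2.3 Fr -9.4 Fy -1.3 grip 71
t 12.10 x 55.9 y -181.0 z 89.2 r 58.6 q -1.952 Ft 2.6 Fr -10.4 Fy -2.0 grip 71
t 12.27 x 51.6 y -180.9 z 80.6 r 58.6 q -2.116 Ft 2.1 Fr -11.8 Fy -0.3 grip 71
t 12.43 x 46.2 y -180.9 z 73.0 r 58.7 q -2.275 Ft 2.6 Fr -12.2 Fy 0.3 grip 71
t 12.60 x 40.0 y -180.9 z 66.7 r 58.7 q -2.426 Ft 3.8 Fr -9.2 Fy 0.5 grip 71
t 12.77 x 32.6 y -180.9 z 61.2 r 58.7 q -2.584 Ft 5.3 Fr -1.3 Fy 1.4 grip 71
t 12.93 x 22.3 y -180.9 z 55.9 r 58.9 q -2.781 Ft 5.4 Fr 0.9 Fy -1.1 grip 71
t 13.10 x 11.8 y -180.9 z 52.9 r 59.0 q -2.966 Ft 6.4 Fr 1.2 Fy -0.8 grip 70
```

```bash
W="python3 -m handwheel"; M="python3 m.py"
$W '[{"tx":0,"ty":-5.2,"tz":0.5,"roll":0},{"tx":0,"ty":-5,"tz":0,"roll":0},{"tx":0,"ty":-2,"tz":0,"roll":0},{"tx":0,"ty":0,"tz":0,"roll":0},{"tx":0,"ty":0,"tz":0,"roll":0},{"tx":0,"ty":0,"tz":0,"roll":0}]'>/dev/null; $M
python3 - <<'E'
import numpy as np,re
L=[[float(x) for x in re.findall(r"(?:q|Ft) (-?[\d.]+)",l)] for l in open("log.txt")][2:-1]
a=np.array(L);q=a[:,0]%(2*np.pi);s=np.where(np.arange(len(q))<len(q)-8,-1.,1.)
c=np.linalg.lstsq(np.c_[s,np.ones_like(q),np.sin(q),np.cos(q)],a[:,1],rcond=None)[0]
print(c,"qb",np.arctan2(c[3],-c[2])%(2*np.pi))
from h import *
im,d=optics.get_image("side");cv2.imwrite("pics/side4.png",cv2.resize(im[80:330,200:400,::-1],None,fx=2.3,fy=2.3))
E
```

```text
t 13.60 x -1.2 y -180.8 z 51.7 r 59.4 q 3.095 Ft 4.8 Fr 2.7 Fy -2.2 grip 70
[ 8.28376832 -0.16269023  6.1779915   0.40211295] qb 3.0765963613821072
```

View pics/side4.png

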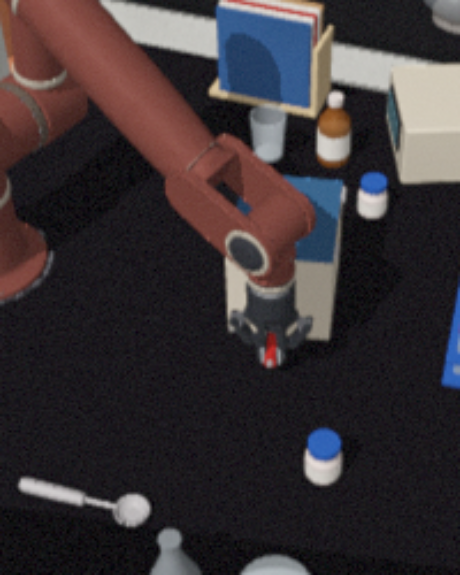

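The handle is gripped at the bottom at (270,348) in the crop. The cover is flat and the bystanders are undisturbed. Measured q is 3.095 against 3.077 wanted, so I hand in.

```bash
python3 -c "
from station import ctrl
print(ctrl.finish_job())"
```

```text
the job is handed in; nothing more can be done
None
```

I handed the job in at about 13.6 s on the robot's clock; no verdict came back. The cover is shut and the drum rests with the crank at 3.10 rad, 0.02 rad from the felt heavy-side-down angle of 3.08. The handle is still gripped at about 70 N, and the loose things looked unmoved in the last picture.

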